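# Load the cigar box-press

### The arm

A 6-joint arm with a two-finger parallel gripper is mounted at the origin on a cart in front of the work surface, level with it; the furniture and walls round the work are solid. World frame = base frame: x ahead of the robot, y to its left, z up, the work surface at z = 0. Lengths are in m, angles in rad, forces in N, time in s.
With the tool pointing down it reaches from about 0.3 to 0.775 m from the base axis. Payload 14.6 kg.
Tool frame: the origin (TCP) lies midway between the tips of the shut fingers; the grasp point (between the pads) lies 19 mm behind it (ctrl.grip_depth is the distance from the TCP to the grasp point, in m); z points along the fingers, y is the line along which they close (so a half turn about z gives the same grasp; the last joint's range is limited). The gripper opens to 85 mm and grips with 20 to 120 N. Pads are 22 mm wide; open, the fingers measure 114 mm over their backs; the gripper's body (76 mm by 85 mm) begins 54 mm behind the grasp point. The pads swing forward as they close: fully open they stand 13 mm farther back than shut.
Start: joints at [1.12, 0.3, 1.521, -0, 1.321, -0.067], TCP at [0.206, 0.51, 0.231] pointing down, gripper open.
Joint ranges: [-3.03, 3.03], [-0.79, 2.21], [0.23, 2.52], [-1.04, 4.18], [0, 3.07], [-2.55, 2.55]. Speed limits (rad/s): [2.22, 2.22, 2.57, 3.14, 3.14, 3.14].

### API

Orientations are given as [roll, pitch, yaw] about the fixed x, y, z axes, in that order (R = Rz(yaw) Ry(pitch) Rx(roll)).
In Python, from rig import ctrl gives the robot as it stands.
- The arm moves only by the shell command python3 -m crank 'ROWS' [FORCE]. ROWS is JSON, one flat list of numbers, 7 for each row, row after row: the shift along the tool's x, y, z normalised to -1 to 1, where 1 is 0.1 m, then the turn, a rotation vector about the tool's x, y, z normalised to -1 to 1, where 1 is 180 degrees, then the opening, from -1 (shut) to 1 (fully open). A call has 1 to 12 rows; each row is the pose to reach, as a shift and turn from the pose commanded when the call began, along the tool's axes at that moment, turning the shorter way round; what a row does not reach only later rows make up. A row lasts 1/12 s, in which the tool goes at most 41.7 mm and 7.16 degrees, less where a joint would pass 70% of its speed; a pose out of reach is approached as far as the arm can. A call with a number of a shift or a turn outside -1 to 1 is refused whole. A call with a gripper value outside its range is refused whole. The fingers move at their own pace and stop on an object; FORCE is the grip in N (left out, the last holds). Time passes only in rows, so rows that repeat a pose let the fingers close. It gives the time, the measured TCP pose, the force, the opening and the grip force at its end, in the units of the state.
- ctrl.sense(): the state, without advancing time (a new reading comes with each control period).
- ctrl.snapshot(name): name is "scene" or "top" or "wrist"; returns (picture, depth): 400x640x3 uint8, red, green, blue; 400x640 float32, m along the optical axis (not along the pixel's ray), 0 where there is no reading.
- ctrl.camera_info(name): a dict with "fov_y" (degrees; the focal length in pixels is half the picture's height over the tangent of half this angle, whatever the lens; pixels are square), "cx", "cy" (the principal point, pixels), "distortion" ([k1, k2, p1, p2, k3] as OpenCV has them; the pictures are not rectified), "rvec" (rotation vector, rad) and "tvec" (3), from world to camera coordinates, as OpenCV has them. Camera axes: x right, y down, z forward; pixel columns grow to the right and rows downward; lengths in m; the calibration is good to about 2 mm. A picture is of the moment at which its call begins: read the wrist's pose just before it. camera_info takes no time and is no camera call; for the wrist camera it gives the pose at the moment of the call.
- ctrl.job_done(): hands the job in; it is judged then, once.
The state is a dict: "t": time; "joint_pos": joint angles; "joint_velocities": joint speeds; "joint_torque": joint torques, N m; "ee_pos": TCP position; "orientation": TCP orientation; "contact_force": force on the tool from outside, world axes, zero at the start; "wrist_torque": the same for the moment, N m; "gripper_width": finger opening in m; "gripper_force": force on a finger pad.
Only numpy, scipy, OpenCV 4.12 (cv2) and the standard library are available. Lean on these libraries where they do the work, as an engineer would, in place of code of your own. Each camera call takes 0.05 s, during which the arm holds its last target. There are 200 camera calls.

### The job

Load the box-press: lay the red-banded cigar lengthwise in the left pale lane (as the robot sees it) of the dark press board and the plain cigar lengthwise in the right one, and set the small wood block flat on the green mark between them, its long side running the same way as the cigars. Then gently lower the drilled metal plate over the four brass posts so that it rests on the cigars. Leave the glue cup and the mist bottle standing where they are.

Things in the scene. Friction and masses are not known exactly. Their poses are not given: they have to be found in the camera images.
- press: Dark fixed board 200 (x) x 180 (y) x 12 mm. Origin: centre of underside, on the bench. +x points away from the robot, +y to its left (within 0.25 rad). Flat pale lanes 164 (x) x 40 mm, centred at y = +42 (left) and -42 mm; green mark 62 (x) x 40 mm at the centre. Four 8 mm brass posts at x = +-78, y = +-70 mm, tips 60 mm over the bench, top 10 mm tapered to 3 mm.
- plate: Loose metal plate 190 (x) x 170 (y) x 8 mm, 0.3 kg, flat on the bench. Origin: centre of underside. Four 13 mm holes at x = +-78, y = +-70 mm fit the posts (half a turn is the same). Wooden grip on its middle, 76 mm along x, 22 mm across y, 8 to 40 mm above the origin: pinch it across the 22 mm. On the cigars its underside is about 32 mm above the bench.
- banded_cigar: Light brown cigar with red bands near one end, about 20 mm thick, 152 mm long (along its y), 14 g, lying on the bench; it does not roll. Origin: underside, at the middle of its length. Pinch it across the middle.
- plain_cigar: Plain dark brown cigar without a band, about 19 mm thick, 155 mm long (along its y), 14 g, lying on the bench; it does not roll. Origin: underside, at the middle of its length. Pinch it across the middle.
- wood_block: Small brown hardwood block, 37 (its x) x 50 (its y) x 18 mm high, about 50 g, lying flat on the bench. Origin: centre of its underside. It keeps the plate from crushing the cigars.
- glue_cup: Small clear plastic cup of paste, 63 mm across, 36 mm high, standing loose behind the work, to the left. Origin: centre of its underside. Not to be moved.
- mist_bottle: Slim clear mist bottle with white cap, 36 mm across, 129 mm high, standing loose behind the work, to the right. Origin: centre of its underside. Not to be moved or tipped.
Things that resemble listed ones, but are neither listed nor needed, are in the scene too. Several things look just like the wood_block: the one meant starts farthest to the robot's left.

How it is judged:
By the outcome, as a careful person would: the job done as asked, in the order asked, and still so for the second after the job is handed in, with the robot touching nothing.
It also fails if it takes over 104 s, if anything falls off the work surface, if the arm or the gripper's body presses on something with over 40 N, if the wrist force passes 120 N, or if a joint passes its speed limit or range.

## Working session

There is one attempt and no reset: what is moved stays moved. The work goes in short steps, Python scripts to look and compute and a shell command to move; the robot and the scene stay as the last step left them, time stands still between calls to the robot, and variables do not carry over. Pictures are saved under pics/ and viewed, at most 14 in all, crops included, and the job is handed in when it is done.

```bash
mkdir -p pics; ls; python3 - <<'E'
from rig import ctrl
import cv2,numpy as np
print(ctrl.sense())
for n in ["top","scene"]:
    i=ctrl.camera_info(n);print(n,i)
    p,d=ctrl.snapshot(n);cv2.imwrite(f"pics/{n}0.png",p[:,:,::-1]);np.save(f"pics/{n}0.npy",d)
E
```

```text
pics
{'t': 0.0, 'joint_pos': array([ 1.12039232e+00,  3.00512084e-01,  1.52157005e+00, -1.72878970e-05,
        1.32070703e+00, -6.66238516e-02]), 'joint_velocities': array([ 0.00066246,  0.00066996, -0.00059952, -0.0002888 ,  0.00078384,
       -0.00065672]), 'joint_torque': array([ 6.74668281e-04, -5.43505812e+01, -3.61790335e+01, -4.98608711e-05,
        4.07614003e-03, -4.43019769e-05]), 'ee_pos': array([0.20585369, 0.50977518, 0.2307035 ]), 'orientation': array([-3.14039768e+00, -6.29493588e-05,  2.75781675e+00]), 'contact_force': array([-0.07570462, -0.04449976,  0.62218483]), 'wrist_torque': array([ 0.02608221, -0.03043033,  0.0163745 ]), 'gripper_force': 0.0, 'gripper_width': 0.0853555726610513}
top {'fov_y': 49.73820162076602, 'cx': 310.64407272112476, 'cy': 207.80730307000115, 'distortion': array([-0.08159055,  0.        ,  0.        ,  0.        ,  0.        ]), 'rvec': array([ 2.09097543, -2.13365213,  0.22184017]), 'tvec': array([0.01169108, 0.52464264, 1.15145101])}
scene {'fov_y': 47.995333279897196, 'cx': 316.31695269911785, 'cy': 196.40268548001663, 'distortion': array([-0.01745659,  0.        ,  0.        ,  0.        ,  0.        ]), 'rvec': array([ 2.28353905,  0.01233126, -0.01465543]), 'tvec': array([-0.53460376,  0.04337396,  1.13089905])}
```

View pics/top0.png

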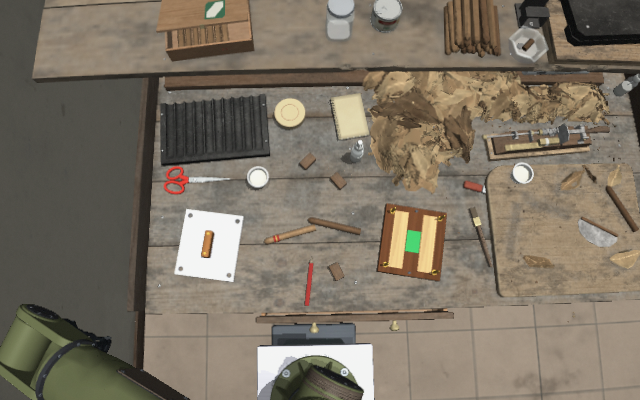

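View pics/scene0.png

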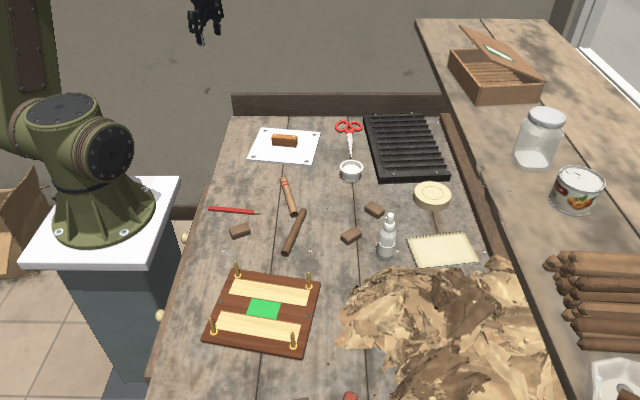

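Top view: the press is at (413,242), the plate at (209,245), the banded cigar at (290,235) and the plain cigar at (333,226). The block candidates are (307,161), (338,181) and (336,271). Other lookalikes are the red/dark item at (473,187), the pencil at (309,283), the loose cigars at (620,208) and a second cup at (522,173). The leftmost block is (307,161), and the banded cigar is the one with red near (275,238). I'll check these in a crop and measure.

```bash
cat > h.py <<'E'
from rig import ctrl
import cv2,numpy as np
from scipy.spatial.transform import Rotation as Ro
def K(i,h=400):
    f=h/2/np.tan(np.radians(i['fov_y']/2)); return np.array([[f,0,i['cx']],[0,f,i['cy']],[0,0,1]])
def ray(i,px):
    u=cv2.undistortPoints(np.float64(px).reshape(-1,1,2),K(i),i['distortion']).reshape(-1,2)
    R=cv2.Rodrigues(i['rvec'])[0]; c=-R.T@i['tvec']
    return c,np.c_[u,np.ones(len(u))]@R
def onplane(i,px,z):
    c,d=ray(i,px); return c+d*((z-c[2])/d[:,2])[:,None]
def proj(i,P): return cv2.projectPoints(np.float64(P).reshape(-1,1,3),i['rvec'],i['tvec'],K(i),i['distortion'])[0].reshape(-1,2)
def rect(i,mask,z,roi=None):
    """largest blob of mask -> centre, long size, short size, long-axis yaw on plane z"""
    m=mask.astype(np.uint8)
    if roi: k=np.zeros_like(m);x0,y0,x1,y1=roi;k[y0:y1,x0:x1]=1;m=m*k
    c=max(cv2.findContours(m,0,cv2.CHAIN_APPROX_NONE)[0],key=cv2.contourArea)
    P=onplane(i,c.reshape(-1,2),z)[:,:2].astype(np.float32)
    (x,y),(a,b),t=cv2.minAreaRect(P*1000)
    if a<b: a,b,t=b,a,t+90
    return np.round([x,y,a,b],1),round((t+90)%180-90,1)
def delta(goal,rpy):
    """rows needed from the measured pose to goal TCP pose"""
    s=ctrl.sense(); R=Ro.from_euler('xyz',s['orientation'])
    sh=R.inv().apply(np.array(goal)-s['ee_pos'])/0.1
    r=(R.inv()*Ro.from_euler('xyz',rpy)).as_rotvec()/np.pi
    return np.round(np.r_[sh,r],3)
E
python3 - <<'E'
from h import *
p=cv2.imread("pics/top0.png");i=ctrl.camera_info("top");hsv=cv2.cvtColor(p,cv2.COLOR_BGR2HSV)
for n,px,z in [("press",(413,242),.012),("plate",(209,245),.008),("banded",(290,235),.01),("plain",(333,226),.01),("blkL",(307,161),.018),("blk2",(338,181),.018),("blk3",(336,271),.018),("cup",(258,178),.036),("bottlebase",(358,152),.06)]:
    print(n,onplane(i,[px],z)[0].round(3))
g=cv2.inRange(hsv,(50,120,100),(75,255,255));print("green",rect(i,g,.012,(370,200,450,290)))
w=cv2.inRange(hsv,(0,0,205),(180,40,255));print("plate",rect(i,w,.008,(160,195,250,290)))
c=p[145:300,150:460];cv2.imwrite("pics/c0.png",cv2.resize(c,None,fx=2.55,fy=2.55,interpolation=cv2.INTER_CUBIC))
print(ctrl.camera_info("wrist"))
E
```

```text
press [ 0.428 -0.29   0.012]
plate [0.431 0.295 0.008]
banded [0.456 0.062 0.01 ]
plain [ 0.479 -0.062  0.01 ]
blkL [0.674 0.009 0.018]
blk2 [ 0.611 -0.081  0.018]
blk3 [ 0.35  -0.066  0.018]
cup [0.62  0.151 0.036]
bottlebase [ 0.684 -0.138  0.06 ]
green (array([ 430.6, -288.7,   61.2,   38.3]), -10.6)
plate (array([433.4, 295.7, 190.4, 171. ]), -8.5)
{'fov_y': 64.81613228329316, 'cx': 319.45380337075005, 'cy': 199.3397680486193, 'distortion': array([-0.03412453,  0.        ,  0.        ,  0.        ,  0.        ]), 'rvec': array([-2.41067914, -1.62720265, -0.22102879]), 'tvec': array([-0.55074455, -0.03398132,  0.37768494])}
```

View pics/c0.png

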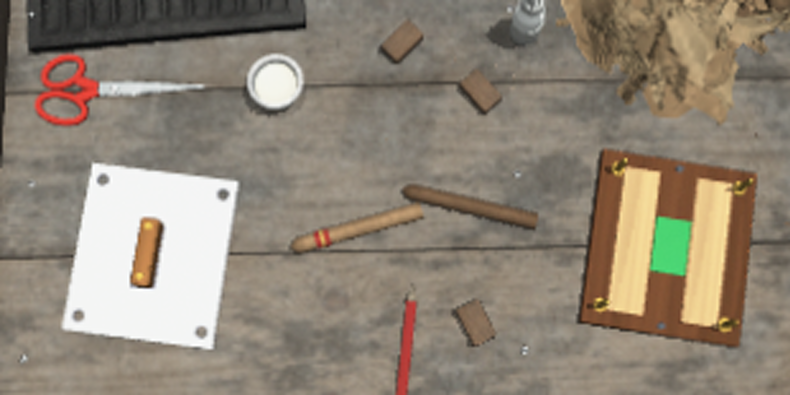

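The crop confirms the choices. The banded cigar, with its red bands at crop (322,237), lies left of the plain one at (470,205). The leftmost block is at crop (402,40), and the glue cup is at (275,82).

```bash
python3 - <<'E'
from h import *
p=cv2.imread("pics/top0.png");i=ctrl.camera_info("top");d=np.load("pics/top0.npy")
# heights above bench from depth
vv,uu=np.mgrid[0:400,0:640];px=np.c_[uu.ravel(),vv.ravel()]
u=cv2.undistortPoints(np.float64(px).reshape(-1,1,2),K(i),i['distortion']).reshape(-1,2)
R=cv2.Rodrigues(i['rvec'])[0]
W=((np.c_[u,np.ones(len(u))]*d.reshape(-1,1))-i['tvec'])@R
z=W[:,2].reshape(400,640);ok=d>0
print("bench z",np.median(z[215:222,370:378]))
for n,roi,lo,hi,h in [("banded",(262,222,318,248),.008,.03,.012),("plain",(305,214,363,238),.008,.03,.012),("blkL",(295,150,320,173),.009,.03,.018)]:
    print(n,rect(i,ok&(z>lo)&(z<hi),h,roi))
w=ctrl.camera_info("wrist");Rw=cv2.Rodrigues(w['rvec'])[0];c=-Rw.T@w['tvec'];s=ctrl.sense();T=Ro.from_euler('xyz',s['orientation'])
print("cam in tool",T.inv().apply(c-s['ee_pos']),"optic axis",T.inv().apply(Rw[2]),T.inv().apply(Rw[0]))
print(delta([.456,.062,.15],[np.pi,0,np.radians(106)]))
E
```

```text
bench z -0.00017671189856375104
banded (array([463.3,  59.5, 161.6,  26.4]), -74.8)
plain (array([481. , -61. , 158.2,  44.5]), 86.7)
blkL (array([676.1,   8.3,  47.2,  27.9]), -44.7)
cam in tool [ 0.06857652  0.00102494 -0.14187735] optic axis [-2.67722404e-01  5.39379701e-04  9.63495939e-01] [ 4.13433583e-04  9.99999816e-01 -4.44936146e-04]
[-3.996 -3.215  0.811 -0.     0.     0.289]
```

```bash
python3 -m crank '[-1,-0.8,0.2,0,0,0,0.2,-1,-0.8,0.2,0,0,0,0.2,-1,-0.8,0.2,0,0,0,0.2]' 40 && python3 -m crank '[-1,-0.8,0.2,0,0,0,0.2,-1,-0.8,0.2,0,0,0,0.2,-1,-0.8,0.2,0,0,0,0.2]' && python3 -m crank '[-1,-0.8,0.2,0,0,0,0.2,-1,-0.8,0.2,0,0,0,0.2,-1,-0.8,0.2,0,0,0,0.2]' && python3 -m crank '[-1,-0.8,0.2,0,0,0.289,0.2,-1,-0.8,0.2,0,0,0.289,0.2,-1,-0.8,0.2,0,0,0.289,0.2,-1,-0.8,0.2,0,0,0.289,0.2,-1,-0.8,0.2,0,0,0.289,0.2,-1,-0.8,0.2,0,0,0.289,0.2,-1,-0.8,0.2,0,0,0.289,0.2,-1,-0.8,0.2,0,0,0.289,0.2,-1,-0.8,0.2,0,0,0.289,0.2,-1,-0.8,0.2,0,0,0.289,0.2]'
python3 - <<'E'
from h import *
s=ctrl.sense();print(s['t'],s['ee_pos'],s['orientation'],s['gripper_width'])
i=ctrl.camera_info("wrist");p,d=ctrl.snapshot("wrist");cv2.imwrite("pics/w1.png",p[:,:,::-1])
np.savez("pics/w1.npz",d=d,**i)
E
```

```text
t: 0.35
ee_pos: [0.2665, 0.4009, 0.2112]
orientation: [-3.141, -0.0, 2.759]
contact_force: [0.4, 0.6, -0.5]
gripper_width: 0.052
gripper_force: 0.0
t: 0.6
ee_pos: [0.3273, 0.2928, 0.1923]
orientation: [-3.141, -0.0, 2.758]
contact_force: [0.6, 0.7, 0.4]
gripper_width: 0.0512
gripper_force: 0.0
t: 0.85
ee_pos: [0.3879, 0.1851, 0.1732]
orientation: [3.141, 0.0, 2.758]
contact_force: [0.4, 1.0, -0.0]
gripper_width: 0.0512
gripper_force: 0.0
t: 1.68
ee_pos: [0.4502, 0.0754, 0.1533]
orientation: [-3.141, -0.0, 1.852]
contact_force: [0.4, -0.8, 0.2]
gripper_width: 0.0515
gripper_force: 0.0
1.6833 [0.4502254  0.07538867 0.15328451] [-3.14129838e+00 -4.15095257e-05  1.85162170e+00] 0.051494718707625974
```

View pics/w1.png

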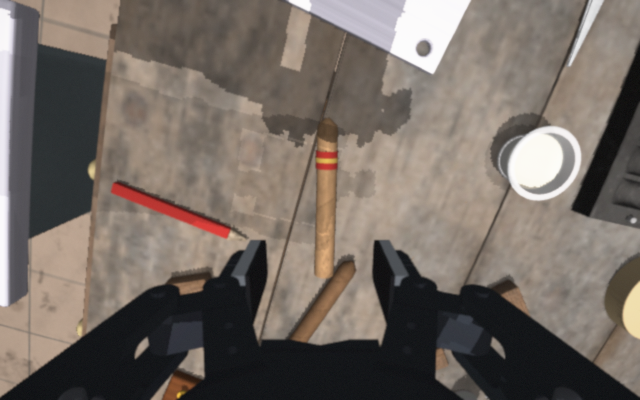

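The wrist view shows the banded cigar from (327,119) to (324,277), with the bands at (326,160). The plain cigar's head is at (350,264).

```bash
python3 - <<'E'
from h import *
i=dict(np.load("pics/w1.npz"))
P=onplane(i,[(327,119),(324,277),(326,160),(350,264)],.010);print(P.round(4))
e=P[0]-P[1];th=np.arctan2(e[1],e[0]);c=(P[0]+P[1])/2;print("len",np.linalg.norm(e),c,np.degrees(th))
print(delta([c[0],c[1],.003],[np.pi,0,th]))
E
```

```text
[[ 0.4391  0.138   0.01  ]
 [ 0.4801 -0.0112  0.01  ]
 [ 0.4485  0.103   0.01  ]
 [ 0.5009  0.0099  0.01  ]]
len 0.15475423235038926 [0.45955753 0.06337654 0.01      ] 105.35862533687119
[-0.142  0.057  1.503 -0.    -0.     0.004]
```

```bash
python3 -m crank '[-0.14,0.06,0.75,0,0,0,0.2,-0.14,0.06,0.75,0,0,0,0.2,-0.14,0.06,0.75,0,0,0,0.2]' && python3 -m crank '[0,0,0.5,0,0,0,0.2,0,0,0.6,0,0,0,0.2,0,0,0.7,0,0,0,0.2,0,0,0.755,0,0,0,0.2,0,0,0.755,0,0,0,0.2]' && python3 -m crank '[0,0,0,0,0,0,-1,0,0,0,0,0,0,-1,0,0,0,0,0,0,-1,0,0,0,0,0,0,-1,0,0,0,0,0,0,-1,0,0,0,0,0,0,-1]' 25 && python3 -m crank '[0,0,-0.3,0,0,0,-1,0,0,-0.6,0,0,0,-1,0,0,-0.95,0,0,0,-1,0,0,-0.95,0,0,0,-1]'
python3 - <<'E'
from h import *
s=ctrl.sense();i=ctrl.camera_info("wrist");p,d=ctrl.snapshot("wrist");cv2.imwrite("pics/w2.png",p[:,:,::-1])
print(delta([.4306,-.2887,.18],[np.pi,0,np.radians(169.4)]))
E
```

```text
t: 1.98
ee_pos: [0.4574, 0.0629, 0.0733]
orientation: [-3.133, -0.002, 1.851]
contact_force: [-1.6, 0.1, -1.6]
gripper_width: 0.0509
gripper_force: 0.0
t: 2.4
ee_pos: [0.4602, 0.0638, 0.0035]
orientation: [3.142, 0.0, 1.85]
contact_force: [-0.6, -0.6, 0.0]
gripper_width: 0.0517
gripper_force: 0.0
t: 2.9
ee_pos: [0.4607, 0.0637, 0.0042]
orientation: [3.139, 0.0, 1.85]
contact_force: [-0.8, 0.7, 7.9]
gripper_width: 0.0162
gripper_force: 25.3
t: 3.23
ee_pos: [0.4626, 0.0638, 0.1042]
orientation: [3.132, 0.002, 1.85]
contact_force: [0.7, 0.3, 1.2]
gripper_width: 0.0159
gripper_force: 24.7
[-3.303e+00 -1.265e+00 -7.880e-01  2.000e-03  2.000e-03 -3.520e-01]
```

View pics/w2.png

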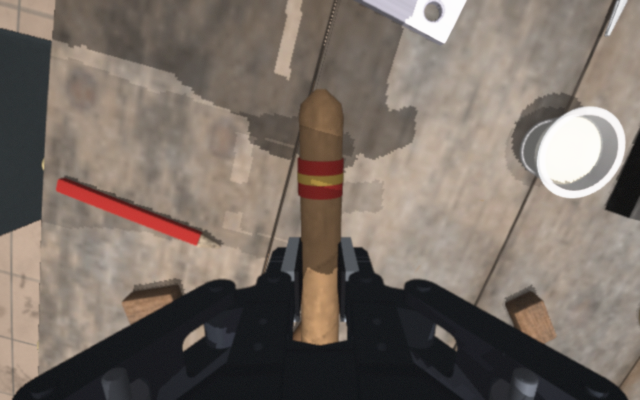

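The banded cigar is held straight and near its middle, with the bands at (320,180). Next it goes over to the press.

```bash
python3 -m crank '[-1,-0.4,-0.26,0,0,0,-1,-1,-0.4,-0.26,0,0,0,-1,-1,-0.4,-0.26,0,0,0,-1]' && python3 -m crank '[-1,-0.4,-0.26,0,0,0,-1,-1,-0.4,-0.26,0,0,0,-1,-1,-0.4,-0.26,0,0,0,-1]' && python3 -m crank '[-1,-0.4,-0.26,0,0,-0.352,-1,-1,-0.4,-0.26,0,0,-0.352,-1,-1,-0.4,-0.26,0,0,-0.352,-1,-1,-0.4,-0.26,0,0,-0.352,-1,-1,-0.4,-0.26,0,0,-0.352,-1,-1,-0.4,-0.26,0,0,-0.352,-1,-1,-0.4,-0.26,0,0,-0.352,-1,-1,-0.4,-0.26,0,0,-0.352,-1,-1,-0.4,-0.26,0,0,-0.352,-1,-1,-0.4,-0.26,0,0,-0.352,-1,-1,-0.4,-0.26,0,0,-0.352,-1]'
python3 - <<'E'
from h import *
s=ctrl.sense();i=ctrl.camera_info("wrist");p,d=ctrl.snapshot("wrist");cv2.imwrite("pics/w3.png",p[:,:,::-1]);np.savez("pics/w3.npz",d=d,**i)
print(s['ee_pos'],s['orientation'],s['gripper_width'])
E
```

```text
t: 3.53
ee_pos: [0.4484, -0.0455, 0.1243]
orientation: [3.142, 0.0, 1.851]
contact_force: [0.6, 0.8, 0.4]
gripper_width: 0.0159
gripper_force: 24.7
t: 3.78
ee_pos: [0.4375, -0.1535, 0.1505]
orientation: [3.141, 0.001, 1.849]
contact_force: [0.5, 1.3, -0.1]
gripper_width: 0.0162
gripper_force: 24.7
t: 4.7
ee_pos: [0.4271, -0.2578, 0.1755]
orientation: [3.141, -0.0, 2.953]
contact_force: [-0.5, -0.7, -0.6]
gripper_width: 0.016
gripper_force: 24.6
[ 0.42709335 -0.25776903  0.17553233] [ 3.14137726e+00 -4.94518907e-04  2.95272047e+00] 0.01597139258708407
```

View pics/w3.png

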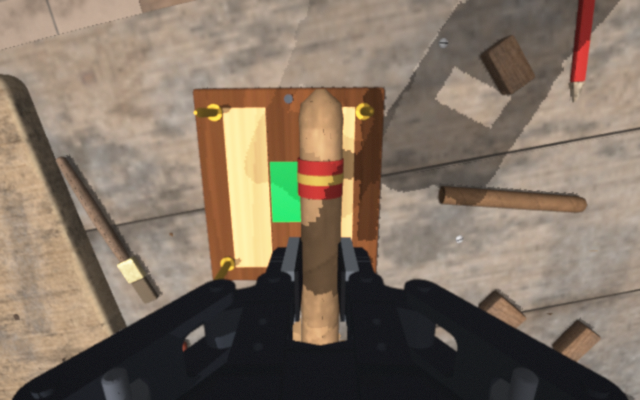

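The wrist view over the press shows the near board edge from (194,88) to (385,88) and the green mark's left edge from (270,162) to (272,222). The right lane spans columns 224 to 268, and the lane for the banded cigar is on the picture's right, under the held cigar.

```bash
python3 - <<'E'
from h import *
i=dict(np.load("pics/w3.npz"));p=cv2.imread("pics/w3.png");hsv=cv2.cvtColor(p,cv2.COLOR_BGR2HSV)
A=onplane(i,[(194,88),(385,88),(270,162),(272,222),(224,107),(268,107)],.012);print(A.round(4))
pale=cv2.inRange(hsv,(15,50,180),(30,160,255));print("right lane",rect(i,pale,.012,(215,95,275,285)))
e=A[1]-A[0];print("board edge len",np.linalg.norm(e),"press yaw",np.degrees(np.arctan2(-e[0],e[1])))
g=A[3]-A[2];print("green yaw",np.degrees(np.arctan2(g[1],g[0])),np.linalg.norm(g))
yaw=np.arctan2(-e[0],e[1]);c,s=np.cos(yaw),np.sin(yaw)
X=np.array([c,s]);Y=np.array([-s,c])
print("origin edge",(A[0]+A[1])[:2]/2+.1*X,"green",(A[2]+A[3])[:2]/2+.02*Y)
E
```

```text
[[ 0.3168 -0.3534  0.012 ]
 [ 0.3502 -0.1803  0.012 ]
 [ 0.3973 -0.2998  0.012 ]
 [ 0.4581 -0.3119  0.012 ]
 [ 0.3387 -0.3304  0.012 ]
 [ 0.3466 -0.2899  0.012 ]]
right lane (array([ 423.2, -327.7,  164.9,   41.5]), -10.3)
board edge len 0.17634397563808898 press yaw -10.922098640954788
green yaw -11.28525054142672 0.06195198934017638
origin edge [ 0.43172645 -0.28577934] green [ 0.43148718 -0.28622748]
```

```bash
python3 -m crank '[-0.095,0.15,0.4,0,0,0,-1,-0.095,0.15,0.85,0,0,0,-1,-0.095,0.15,0.85,0,0,0,-1]' && python3 -m crank '[0,0,0.3,0,0,0,-1,0,0,0.5,0,0,0,-1,0,0,0.65,0,0,0,-1,0,0,0.73,0,0,0,-1,0,0,0.73,0,0,0,-1]' && python3 -m crank '[0,0,0,0,0,0,0,0,0,0,0,0,0,0,0,0,0,0,0,0,0,0,0,0,0,0,0,0]' && python3 -m crank '[0,0,-0.3,0,0,0,0,0,0,-0.7,0,0,0,0.2,0,0,-1,0,0,0,0.2,0,0,-1,0,0,0,0.2]'
python3 - <<'E'
from h import *
i=dict(np.load("pics/w3.npz"))
P=onplane(i,[(440,195),(586,206)],.0095);e=P[0]-P[1];c=P.mean(0);th=np.arctan2(e[1],e[0])
print(P,np.linalg.norm(e),c,np.degrees(th)); 
for t in (th,th+np.pi): print(delta([c[0],c[1],.13],[np.pi,0,t]))
E
```

```text
t: 5.0
ee_pos: [0.437, -0.2428, 0.0853]
orientation: [3.138, -0.008, 2.953]
contact_force: [-0.7, -0.0, -1.3]
gripper_width: 0.0161
gripper_force: 24.6
t: 5.42
ee_pos: [0.439, -0.2449, 0.0175]
orientation: [3.141, -0.002, 2.954]
contact_force: [-0.0, -0.4, -0.5]
gripper_width: 0.0159
gripper_force: 24.6
t: 5.75
ee_pos: [0.4397, -0.2451, 0.0188]
orientation: [-3.141, 0.001, 2.955]
contact_force: [-0.6, -1.0, -0.2]
gripper_width: 0.0427
gripper_force: 0.0
t: 6.08
ee_pos: [0.4415, -0.2462, 0.1243]
orientation: [-3.138, 0.009, 2.956]
contact_force: [0.3, -0.2, 0.9]
gripper_width: 0.051
gripper_force: 0.0
[[ 0.4626332  -0.13849518  0.0095    ]
 [ 0.50366651  0.0134216   0.0095    ]] 0.1573608540529915 [ 0.48314986 -0.06253679  0.0095    ] -105.11512273493527
[-7.000e-02  1.882e+00 -6.400e-02 -3.000e-03  1.000e-03 -4.750e-01]
[-7.000e-02  1.882e+00 -6.400e-02  1.000e-03  3.000e-03  5.250e-01]
```

```bash
python3 -m crank '[-0.07,0.94,0,0,0,0,0.2,-0.07,0.94,0,0,0,0,0.2,-0.07,0.94,0,0,0,0,0.2]' && python3 -m crank '[0,0.94,0,0,0,0.4,0.2,0,0.94,0,0,0,0.4,0.2,0,0.94,0,0,0,0.4,0.2,0,0.94,0,0,0,0.4,0.2,0,0.94,0,0,0,0.4,0.2,0,0.94,0,0,0,0.4,0.2,0,0.94,0,0,0,0.4,0.2,0,0.94,0,0,0,0.4,0.2,0,0.94,0,0,0,0.4,0.2,0,0.94,0,0,0,0.4,0.2,0,0.94,0,0,0,0.4,0.2]' && python3 -m crank '[0,0,0,0,0,0.125,0.2,0,0,0,0,0,0.125,0.2,0,0,0,0,0,0.125,0.2,0,0,0,0,0,0.125,0.2,0,0,0,0,0,0.125,0.2]'
python3 - <<'E'
from h import *
i=ctrl.camera_info("wrist");p,d=ctrl.snapshot("wrist");cv2.imwrite("pics/w4.png",p[:,:,::-1]);np.savez("pics/w4.npz",d=d,**i)
print(proj(i,[[.4626,-.1385,.0095],[.5037,.0134,.0095]]))
print(delta([.4831,-.0625,.003],[np.pi,0,np.radians(74.9)]))
E
```

```text
t: 6.33
ee_pos: [0.4641, -0.1502, 0.1183]
orientation: [3.141, 0.0, 2.957]
contact_force: [-0.5, 0.1, 0.6]
gripper_width: 0.0513
gripper_force: 0.0
t: 7.25
ee_pos: [0.481, -0.0615, 0.1181]
orientation: [3.141, 0.0, 1.692]
contact_force: [-0.7, -0.1, 0.3]
gripper_width: 0.0515
gripper_force: 0.0
t: 7.67
ee_pos: [0.481, -0.0615, 0.118]
orientation: [3.141, 0.0, 1.309]
contact_force: [0.3, 0.3, -0.3]
gripper_width: 0.0513
gripper_force: 0.0
[[322.5910599  283.9908524 ]
 [323.64503541  99.47691309]]
[-4.00e-03  2.30e-02  1.15e+00  0.00e+00  0.00e+00  1.00e-03]
```

View pics/w4.png

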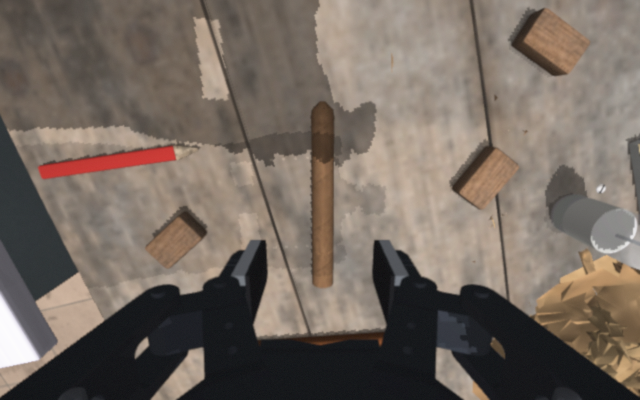

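The plain cigar runs from (322,101) to (322,287), matching the prediction. The wanted block is at (550,42).

```bash
python3 -m crank '[0,0.02,0.4,0,0,0,0.2,0,0.02,0.8,0,0,0,0.2,0,0.02,0.8,0,0,0,0.2]' && python3 -m crank '[0,0,0.2,0,0,0,0.2,0,0,0.34,0,0,0,0.2,0,0,0.34,0,0,0,0.2]' && python3 -m crank '[0,0,0,0,0,0,-1,0,0,0,0,0,0,-1,0,0,0,0,0,0,-1,0,0,0,0,0,0,-1,0,0,0,0,0,0,-1,0,0,0,0,0,0,-1]' 25 && python3 -m crank '[0,0,-0.3,0,0,0,-1,0,0,-0.6,0,0,0,-1,0,0,-0.98,0,0,0,-1,0,0,-0.98,0,0,0,-1]'
python3 - <<'E'
from h import *
# right lane centre from press (.4314,-.2862), yaw -10.7
y=np.radians(-10.7);c=np.array([.4314,-.2862])-.042*np.array([-np.sin(y),np.cos(y)]);print(c)
print(delta([c[0],c[1],.13],[np.pi,0,np.radians(169.3)]))
E
```

```text
t: 7.97
ee_pos: [0.4793, -0.0613, 0.032]
orientation: [-3.131, 0.001, 1.31]
contact_force: [-0.9, 0.8, -0.9]
gripper_width: 0.0514
gripper_force: 0.0
t: 8.22
ee_pos: [0.4822, -0.0618, 0.0034]
orientation: [-3.139, 0.0, 1.309]
contact_force: [-1.2, 0.4, -1.1]
gripper_width: 0.0515
gripper_force: 0.0
t: 8.72
ee_pos: [0.4838, -0.0621, 0.0056]
orientation: [3.139, -0.0, 1.307]
contact_force: [-1.7, 0.8, 8.0]
gripper_width: 0.0153
gripper_force: 25.6
t: 9.05
ee_pos: [0.4858, -0.0624, 0.1091]
orientation: [3.131, -0.001, 1.307]
contact_force: [0.9, 0.2, 1.0]
gripper_width: 0.0153
gripper_force: 24.6
[ 0.423602   -0.32746974]
[-2.72   0.093 -0.21   0.003  0.003 -0.525]
```

```bash
python3 -m crank '[-1,0.03,-0.1,0,0,0,-1,-1,0.03,-0.1,0,0,0,-1,-1,0.03,-0.1,0,0,0,-1]' && python3 -m crank '[-1,0.03,-0.1,0,0,0,-1,-1,0.03,-0.1,0,0,0,-1,-1,0.03,-0.1,0,0,0,-1]' && python3 -m crank '[-0.72,0.03,0,0,0,-0.4,-1,-0.72,0.03,0,0,0,-0.4,-1,-0.72,0.03,0,0,0,-0.4,-1,-0.72,0.03,0,0,0,-0.4,-1,-0.72,0.03,0,0,0,-0.4,-1,-0.72,0.03,0,0,0,-0.4,-1,-0.72,0.03,0,0,0,-0.4,-1,-0.72,0.03,0,0,0,-0.4,-1,-0.72,0.03,0,0,0,-0.4,-1,-0.72,0.03,0,0,0,-0.4,-1,-0.72,0.03,0,0,0,-0.4,-1]' && python3 -m crank '[0,0,0,0,0,-0.125,-1,0,0,0,0,0,-0.125,-1,0,0,0,0,0,-0.125,-1,0,0,0,0,0,-0.125,-1,0,0,0,0,0,-0.125,-1]'
python3 - <<'E'
from h import *
i=ctrl.camera_info("wrist");p,d=ctrl.snapshot("wrist");cv2.imwrite("pics/w5.png",p[:,:,::-1]);np.savez("pics/w5.npz",d=d,**i)
print(delta([.4236,-.3275,.017],[np.pi,0,np.radians(169.3)]))
E
```

```text
t: 9.3
ee_pos: [0.4592, -0.1623, 0.1136]
orientation: [3.139, 0.001, 1.306]
contact_force: [0.1, 1.1, -0.3]
gripper_width: 0.0154
gripper_force: 24.6
t: 9.55
ee_pos: [0.4356, -0.2604, 0.1235]
orientation: [3.139, 0.001, 1.305]
contact_force: [0.3, -0.3, -0.9]
gripper_width: 0.0153
gripper_force: 24.6
t: 10.47
ee_pos: [0.4206, -0.3269, 0.1228]
orientation: [-3.141, 0.001, 2.569]
contact_force: [0.2, -0.1, -0.0]
gripper_width: 0.0155
gripper_force: 24.6
t: 10.88
ee_pos: [0.4206, -0.3269, 0.1224]
orientation: [-3.141, 0.001, 2.951]
contact_force: [-0.4, -0.0, 0.1]
gripper_width: 0.0151
gripper_force: 24.6
[-3.100e-02 -0.000e+00  1.053e+00 -0.000e+00  0.000e+00 -1.000e-03]
```

View pics/w5.png

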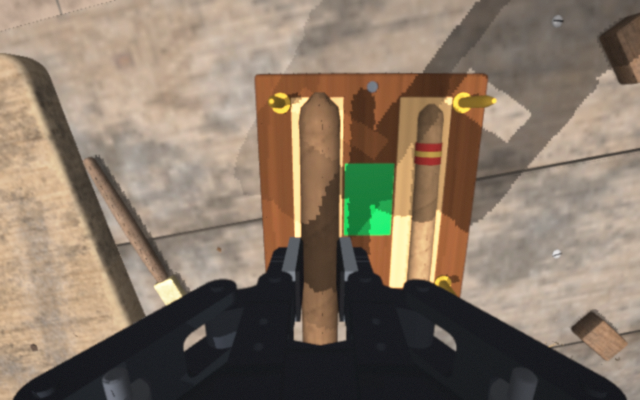

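The banded cigar lies along its lane with its bands at (427,154). The plain cigar hangs over the right lane and the green mark is at (369,200). I'll lower it now.

```bash
python3 -m crank '[-0.03,0,0.4,0,0,0,-1,-0.03,0,0.7,0,0,0,-1,-0.03,0,0.7,0,0,0,-1]' && python3 -m crank '[0,0,0.15,0,0,0,-1,0,0,0.28,0,0,0,-1,0,0,0.35,0,0,0,-1,0,0,0.35,0,0,0,-1]' && python3 -m crank '[0,0,0,0,0,0,0,0,0,0,0,0,0,0,0,0,0,0,0,0,0,0,0,0,0,0,0,0]' && python3 -m crank '[0,0,-0.3,0,0,0,0,0,0,-0.7,0,0,0,0.6,0,0,-1,0,0,0,0.6,0,0,-1,0,0,0,0.6]'
python3 - <<'E'
from h import *
i=dict(np.load("pics/w5.npz"));p=cv2.imread("pics/w5.png");hsv=cv2.cvtColor(p,cv2.COLOR_BGR2HSV)
g=cv2.inRange(hsv,(50,120,60),(75,255,255));print("green",rect(i,g,.012,(340,150,400,245)))
E
python3 - <<'E'
from h import *
i=dict(np.load("pics/w5.npz"));A=onplane(i,[(256,74),(488,74)],.012);print(A)
j=dict(np.load("pics/w4.npz"));p=cv2.imread("pics/w4.png");cr=p[0:80,500:600]
z=j['d'][0:80,500:600];print(np.median(z[30:50,40:60]))
# block top corners by eye: (546,9),(588,47),(565,69),(522,35)
B=onplane(j,[(546,9),(588,47),(522,32)],.018);print(B,np.linalg.norm(B[1]-B[0]),np.linalg.norm(B[2]-B[0]),B[1:].mean(0))
print(delta([.676,.0083,.13],[np.pi,0,np.radians(45)]))
E
```

```text
t: 11.18
ee_pos: [0.4213, -0.3255, 0.0471]
orientation: [3.138, -0.007, 2.951]
contact_force: [-1.0, 1.0, -1.5]
gripper_width: 0.0154
gripper_force: 24.6
t: 11.52
ee_pos: [0.4236, -0.3277, 0.0174]
orientation: [-3.141, 0.0, 2.953]
contact_force: [0.7, -0.1, -1.0]
gripper_width: 0.0153
gripper_force: 25.4
t: 11.85
ee_pos: [0.4236, -0.3275, 0.0175]
orientation: [-3.141, 0.001, 2.955]
contact_force: [0.4, 0.2, 0.4]
gripper_width: 0.0427
gripper_force: 0.0
t: 12.18
ee_pos: [0.4253, -0.329, 0.1233]
orientation: [-3.137, 0.008, 2.956]
contact_force: [0.8, -1.0, 0.8]
gripper_width: 0.0688
gripper_force: 0.0
green (array([ 430.8, -286.5,   62.2,   40.2]), -10.5)
[[ 0.31737268 -0.3544124   0.012     ]
 [ 0.34974913 -0.18176588  0.012     ]]
0.21991703
[[0.67021454 0.03310588 0.018     ]
 [0.69852019 0.00069869 0.018     ]
 [0.65159239 0.02223375 0.018     ]] 0.043028312676920574 0.02156357944106191 [0.67505629 0.01146622 0.018     ]
[-1.840e+00  3.778e+00 -7.000e-02  2.000e-03  3.000e-03  6.910e-01]
```

```bash
python3 -m crank '[0,0.95,-0.05,0,0,0,0.6,0,0.95,-0.05,0,0,0,0.6,0,0.95,-0.05,0,0,0,0.6]' && python3 -m crank '[0,0.95,-0.05,0,0,0,0.6,0,0.95,-0.05,0,0,0,0.6,0,0.95,-0.05,0,0,0,0.6]' && python3 -m crank '[0,0.95,-0.05,0,0,0,0.6,0,0.95,-0.05,0,0,0,0.6,0,0.95,-0.05,0,0,0,0.6]' && python3 -m crank '[0,0.93,0,0,0,0.4,0.6,0,0.93,0,0,0,0.4,0.6,-0.5,0.93,0,0,0,0.4,0.6,-0.9,0.93,0,0,0,0.4,0.6,-0.9,0.93,0,0,0,0.4,0.6,-0.9,0.93,0,0,0,0.4,0.6,-0.9,0.93,0,0,0,0.4,0.6,-0.9,0.93,0,0,0,0.4,0.6,-0.9,0.93,0,0,0,0.4,0.6,-0.9,0.93,0,0,0,0.4,0.6,-0.9,0.93,0,0,0,0.4,0.6]'
python3 - <<'E'
from h import *
print(delta([.675,.010,.14],[np.pi,0,np.radians(45)]))
i=ctrl.camera_info("top");d=np.load("pics/top0.npy")
u=cv2.undistortPoints(np.float64([[350,78],[300,40],[350,100]]).reshape(-1,1,2),K(i),i['distortion']).reshape(-1,2)
dd=np.array([d[78,350],d[40,300],d[100,350]])
print((np.c_[u,np.ones(3)]*dd[:,None]-i['tvec'])@cv2.Rodrigues(i['rvec'])[0])
E
```

```text
t: 12.43
ee_pos: [0.4412, -0.2304, 0.1224]
orientation: [3.141, -0.0, 2.957]
contact_force: [-0.3, -0.3, -0.8]
gripper_width: 0.0686
gripper_force: 0.0
t: 12.68
ee_pos: [0.4589, -0.1369, 0.1274]
orientation: [3.141, 0.0, 2.958]
contact_force: [-0.7, 0.1, 0.4]
gripper_width: 0.0681
gripper_force: 0.0
t: 12.93
ee_pos: [0.4766, -0.0437, 0.1325]
orientation: [3.141, 0.001, 2.958]
contact_force: [-0.6, -0.7, -0.0]
gripper_width: 0.0686
gripper_force: 0.0
t: 13.85
ee_pos: [0.5819, 0.0269, 0.1319]
orientation: [-3.142, 0.0, 1.691]
contact_force: [-0.1, 1.1, -0.2]
gripper_width: 0.0682
gripper_force: 0.0
[-0.28   0.904 -0.081  0.     0.     0.288]
[[ 0.93641702 -0.12839471  0.02797325]
 [ 0.94236803  0.02068317  0.22531404]
 [ 0.87147216 -0.12721296  0.009516  ]]
```

```bash
python3 -m crank '[-0.28,0.9,-0.08,0,0,0.288,0.6,-0.28,0.9,-0.08,0,0,0.288,0.6,-0.28,0.9,-0.08,0,0,0.288,0.6,-0.28,0.9,-0.08,0,0,0.288,0.6,-0.28,0.9,-0.08,0,0,0.288,0.6,-0.28,0.9,-0.08,0,0,0.288,0.6,-0.28,0.9,-0.08,0,0,0.288,0.6,-0.28,0.9,-0.08,0,0,0.288,0.6,-0.28,0.9,-0.08,0,0,0.288,0.6]'
python3 - <<'E'
from h import *
i=ctrl.camera_info("wrist");p,d=ctrl.snapshot("wrist");cv2.imwrite("pics/w6.png",p[:,:,::-1]);np.savez("pics/w6.npz",d=d,**i)
E
```

```text
t: 14.6
ee_pos: [0.6746, 0.0106, 0.1398]
orientation: [-3.141, 0.0, 0.792]
contact_force: [-0.6, 1.5, 0.5]
gripper_width: 0.0682
gripper_force: 0.0
```

View pics/w6.png

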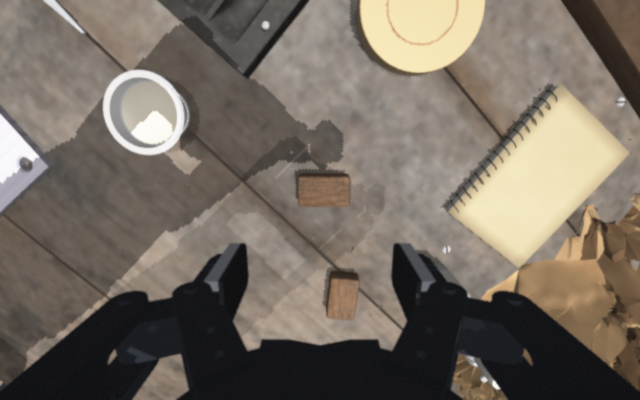

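The block is at (324,189), with its top face from about (297,175) to (350,205), squarely between the fingers. The second block is at (342,297) and the glue cup at (146,112).

```bash
python3 - <<'E'
from h import *
i=dict(np.load("pics/w6.npz"))
B=onplane(i,[(297,176),(348,174),(351,205),(299,209)],.018);c=B.mean(0);print(B.round(4))
print([np.linalg.norm(B[k]-B[(k+1)%4]).round(4) for k in range(4)],c)
e=(B[1]+B[2]-B[0]-B[3]);a=np.degrees(np.arctan2(e[1],e[0]));print(a)
print(delta([c[0],c[1],.005],[np.pi,0,np.radians(a+90)]))
E
```

```text
[[ 0.6713  0.0361  0.018 ]
 [ 0.7034  0.0069  0.018 ]
 [ 0.6865 -0.015   0.018 ]
 [ 0.6515  0.0143  0.018 ]]
[np.float64(0.0434), np.float64(0.0277), np.float64(0.0456), np.float64(0.0294)] [0.67817863 0.01059091 0.018     ]
-41.094271373717895
[ 0.025  0.026  1.348 -0.     0.    -0.019]
```

The block measures about 44x28 mm, not 37x50, so I'm checking it in a close crop next to the others.

```bash
python3 - <<'E'
from h import *
from scipy.ndimage import label
p=cv2.imread("pics/w6.png");q=cv2.imread("pics/w4.png")
f=lambda im,x,y:cv2.resize(im[y-32:y+32,x-42:x+42],(398,298),interpolation=cv2.INTER_CUBIC)
cv2.imwrite("pics/c1.png",np.vstack([np.hstack([f(p,324,190),f(p,342,295)]),np.hstack([f(q,552,42),f(q,176,238)])]))
i=dict(np.load("pics/w6.npz"));d=i['d']
# height map by depth
vv,uu=np.mgrid[160:220,285:365];px=np.c_[uu.ravel(),vv.ravel()]
u=cv2.undistortPoints(np.float64(px).reshape(-1,1,2),K(i),i['distortion']).reshape(-1,2)
W=((np.c_[u,np.ones(len(u))]*d[vv,uu].reshape(-1,1))-i['tvec'])@cv2.Rodrigues(i['rvec'])[0]
z=W[:,2];print(np.percentile(z,[5,50,90,98]));m=z>.013
t=W[m,:2].astype(np.float32)*1000;print(m.sum(),cv2.minAreaRect(t))
t=W[z>.004,:2].astype(np.float32)*1000;print(cv2.minAreaRect(t))
E
```

```text
[-0.00175427 -0.00025156  0.01757051  0.01831622]
1629 ((696.7642822265625, 28.518022537231445), (80.5086898803711, 45.29270935058594), 44.45108413696289)
((696.7642822265625, 28.518022537231445), (80.5086898803711, 45.29270935058594), 44.45108413696289)
```

View pics/c1.png

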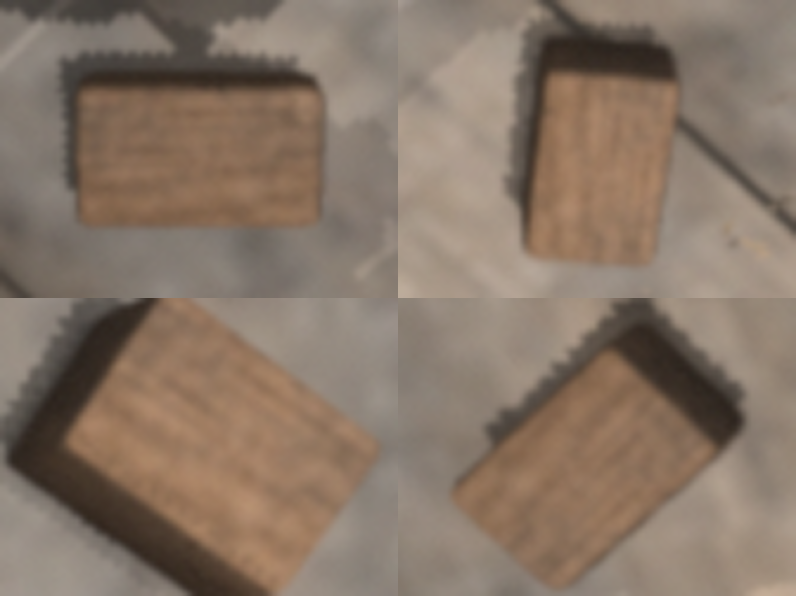

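All the blocks look the same: a clean rectangle of about 45x28 mm, so the leftmost stays the choice. Its top face edges, at crop rows 87 and 223, are level with the closing axis.

```bash
python3 -m crank '[0.025,0.026,0.4,0,0,0,0.6,0.025,0.026,0.8,0,0,0,0.6,0.025,0.026,0.9,0,0,0,0.6]' && python3 -m crank '[0,0,0.2,0,0,0,0.6,0,0,0.35,0,0,0,0.6,0,0,0.46,0,0,0,0.6,0,0,0.46,0,0,0,0.6]' && python3 -m crank '[0,0,0,0,0,0,-1,0,0,0,0,0,0,-1,0,0,0,0,0,0,-1,0,0,0,0,0,0,-1,0,0,0,0,0,0,-1]' 40 && python3 -m crank '[0,0,-0.3,0,0,0,-1,0,0,-0.7,0,0,0,-1,0,0,-1,0,0,0,-1,0,0,-1,0,0,0,-1]'
python3 - <<'E'
from h import *
print(delta([.431,-.2864,.13],[np.pi,0,np.radians(79.4)]))
E
```

```text
t: 14.9
ee_pos: [0.6754, 0.0109, 0.0436]
orientation: [-3.135, 0.006, 0.796]
contact_force: [-1.5, 0.3, -1.8]
gripper_width: 0.0686
gripper_force: 0.0
t: 15.23
ee_pos: [0.6774, 0.0111, 0.0021]
orientation: [-3.14, 0.002, 0.795]
contact_force: [-1.2, 0.6, -0.1]
gripper_width: 0.0685
gripper_force: 0.0
t: 15.65
ee_pos: [0.679, 0.0112, 0.0056]
orientation: [3.14, -0.002, 0.794]
contact_force: [0.1, 0.4, 6.3]
gripper_width: 0.045
gripper_force: 42.3
t: 15.98
ee_pos: [0.6809, 0.0112, 0.112]
orientation: [3.133, -0.007, 0.794]
contact_force: [0.9, -0.7, -0.7]
gripper_width: 0.0448
gripper_force: 41.6
[-3.873e+00  3.030e-01 -2.060e-01  3.000e-03 -2.000e-03 -1.880e-01]
```

```bash
python3 -m crank '[-0.7,-0.7,-0.1,0,0,0,-1,-0.7,-0.7,-0.1,0,0,0,-1,-0.7,-0.7,-0.1,0,0,0,-1]' && python3 -m crank '[-0.7,-0.7,-0.1,0,0,0,-1,-0.7,-0.7,-0.1,0,0,0,-1,-0.7,-0.7,-0.1,0,0,0,-1]' && python3 -m crank '[-0.82,0.57,0,0,0,0,-1,-0.82,0.57,0,0,0,0,-1,-0.82,0.57,0,0,0,0,-1]' && python3 -m crank '[-0.82,0.57,0,0,0,0,-1,-0.82,0.57,0,0,0,0,-1,-0.82,0.57,0,0,0,0,-1]' && python3 -m crank '[-0.83,0.57,0,0,0,-0.188,-1,-0.83,0.57,0,0,0,-0.188,-1,-0.83,0.57,0,0,0,-0.188,-1,-0.83,0.57,0,0,0,-0.188,-1,-0.83,0.57,0,0,0,-0.188,-1,-0.83,0.57,0,0,0,-0.188,-1,-0.83,0.57,0,0,0,-0.188,-1]'
python3 - <<'E'
from h import *
i=ctrl.camera_info("wrist");p,d=ctrl.snapshot("wrist");cv2.imwrite("pics/w7.png",p[:,:,::-1]);np.savez("pics/w7.npz",d=d,**i)
s=ctrl.sense();print(s['ee_pos'],s['orientation'],s['gripper_width'])
print(delta([.431,-.2864,.0185],[np.pi,0,np.radians(79.4)]))
E
```

```text
t: 16.23
ee_pos: [0.5752, 0.0104, 0.1135]
orientation: [-3.14, 0.002, 0.795]
contact_force: [0.2, -0.4, -0.6]
gripper_width: 0.0446
gripper_force: 41.6
t: 16.48
ee_pos: [0.4762, 0.0096, 0.124]
orientation: [-3.141, 0.001, 0.794]
contact_force: [0.1, -0.2, 0.4]
gripper_width: 0.045
gripper_force: 41.6
t: 16.73
ee_pos: [0.4627, -0.0919, 0.1246]
orientation: [3.14, -0.0, 0.794]
contact_force: [0.6, 0.8, -0.5]
gripper_width: 0.0448
gripper_force: 41.6
t: 16.98
ee_pos: [0.4458, -0.1911, 0.1244]
orientation: [3.14, 0.0, 0.793]
contact_force: [0.3, 1.4, -0.8]
gripper_width: 0.0449
gripper_force: 41.6
t: 17.57
ee_pos: [0.4291, -0.2866, 0.1241]
orientation: [3.141, 0.0, 1.381]
contact_force: [0.0, -0.5, -0.6]
gripper_width: 0.0449
gripper_force: 41.6
[ 0.42918198 -0.28646888  0.12411952] [3.14123233e+00 1.73384569e-04 1.38095907e+00] 0.044928825075413126
[ 0.004  0.017  1.056  0.     0.    -0.002]
```

View pics/w7.png

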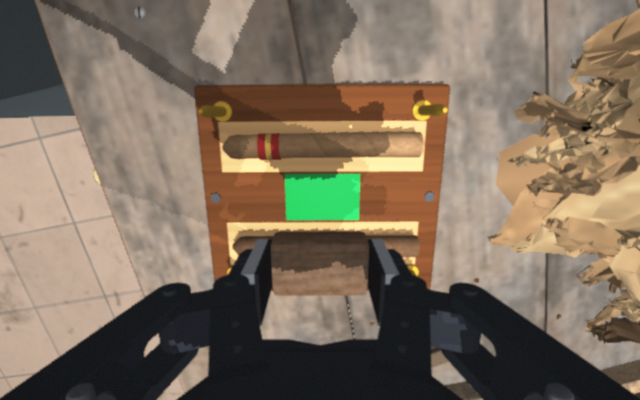

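Both cigars lie in their lanes, the banded one at (320,146) and the plain one behind the block at about (400,243). The block is held square to them and the green mark is at (323,197). I'll lower it.

```bash
python3 -m crank '[0,0.017,0.4,0,0,0,-1,0,0.017,0.75,0,0,0,-1,0,0.017,0.75,0,0,0,-1]' && python3 -m crank '[0,0,0.15,0,0,0,-1,0,0,0.25,0,0,0,-1,0,0,0.3,0,0,0,-1,0,0,0.3,0,0,0,-1]' && python3 -m crank '[0,0,0,0,0,0,0.5,0,0,0,0,0,0,0.5,0,0,0,0,0,0,0.5]' && python3 -m crank '[0,0,-0.3,0,0,0,0.5,0,0,-0.7,0,0,0,0.5,0,0,-1,0,0,0,0.5,0,0,-1,0,0,0,0.5]'
python3 - <<'E'
from h import *
i=ctrl.camera_info("wrist");p,d=ctrl.snapshot("wrist");cv2.imwrite("pics/w8.png",p[:,:,::-1]);np.savez("pics/w8.npz",d=d,**i)
print(delta([.4334,.2957,.2],[np.pi,0,np.radians(171.5)]))
E
```

```text
t: 17.87
ee_pos: [0.4284, -0.2847, 0.0436]
orientation: [-3.134, -0.004, 1.382]
contact_force: [-0.4, -0.1, -1.6]
gripper_width: 0.0446
gripper_force: 41.6
t: 18.2
ee_pos: [0.4308, -0.2868, 0.019]
orientation: [-3.141, -0.0, 1.384]
contact_force: [-0.2, 0.4, -0.0]
gripper_width: 0.0448
gripper_force: 41.6
t: 18.45
ee_pos: [0.4311, -0.2872, 0.0198]
orientation: [3.14, 0.001, 1.385]
contact_force: [-0.2, -0.4, -0.4]
gripper_width: 0.0643
gripper_force: 0.0
t: 18.78
ee_pos: [0.4328, -0.2885, 0.1255]
orientation: [3.133, 0.004, 1.385]
contact_force: [0.8, 1.3, 0.8]
gripper_width: 0.0643
gripper_force: 0.0
[ 5.735e+00 -1.061e+00 -7.980e-01  1.000e-03  2.000e-03 -5.120e-01]
```

View pics/w8.png

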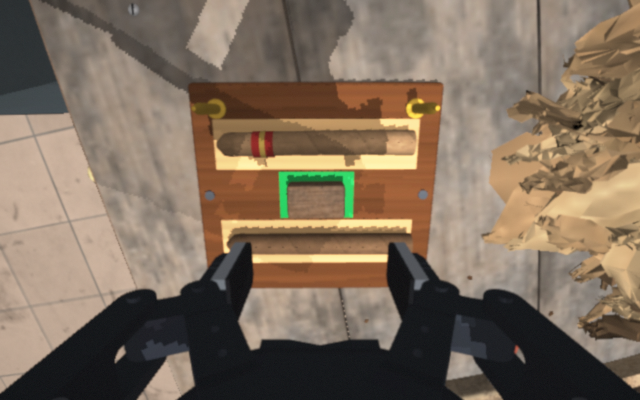

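The block sits on the green mark at (317,200) with equal green margins left and right. Both cigars are in their lanes. Next is the plate.

```bash
for k in 1; do python3 -m crank '[0.95,-0.18,-0.16,0,0,0,0.3,0.95,-0.18,-0.16,0,0,0,0.3,0.95,-0.18,-0.16,0,0,0,0.3]' && python3 -m crank '[0.95,-0.18,-0.16,0,0,0,0.3,0.95,-0.18,-0.16,0,0,0,0.3,0.95,-0.18,-0.16,0,0,0,0.3]' && python3 -m crank '[0.95,-0.18,-0.16,0,0,0,0.3,0.95,-0.18,-0.16,0,0,0,0.3,0.95,-0.18,-0.16,0,0,0,0.3]' && python3 -m crank '[0.95,-0.18,-0.16,0,0,0,0.3,0.95,-0.18,-0.16,0,0,0,0.3,0.95,-0.18,-0.16,0,0,0,0.3]' && python3 -m crank '[0.95,-0.18,-0.16,0,0,0,0.3,0.95,-0.18,-0.16,0,0,0,0.3,0.95,-0.18,-0.16,0,0,0,0.3]' && python3 -m crank '[0.98,-0.16,0,0,0,-0.4,0.3,0.98,-0.16,0,0,0,-0.4,0.3,0.98,-0.16,0,0,0,-0.4,0.3,0.98,-0.16,0,0,0,-0.4,0.3,0.98,-0.16,0,0,0,-0.4,0.3,0.98,-0.16,0,0,0,-0.4,0.3,0.98,-0.16,0,0,0,-0.4,0.3,0.98,-0.16,0,0,0,-0.4,0.3,0.98,-0.16,0,0,0,-0.4,0.3,0.98,-0.16,0,0,0,-0.4,0.3,0.98,-0.16,0,0,0,-0.4,0.3]' && python3 -m crank '[0,0,0,0,0,-0.112,0.3,0,0,0,0,0,-0.112,0.3,0,0,0,0,0,-0.112,0.3,0,0,0,0,0,-0.112,0.3,0,0,0,0,0,-0.112,0.3]'; done | grep -A1 ee_pos
python3 - <<'E'
from h import *
i=ctrl.camera_info("wrist");p,d=ctrl.snapshot("wrist");cv2.imwrite("pics/w9.png",p[:,:,::-1]);np.savez("pics/w9.npz",d=d,**i)
j=dict(np.load("pics/w8.npz"));A=onplane(j,[(209,196),(423,195),(190,83),(443,83)],.012)
print("screws",A[:2].mean(0),np.degrees(np.arctan2(*(A[1]-A[0])[[1,0]])),np.linalg.norm(A[1]-A[0]));e=A[3]-A[2];print("edge",np.degrees(np.arctan2(e[1],e[0])),np.linalg.norm(e),A[2:].mean(0))
E
```

```text
ee_pos: [0.4299, -0.1869, 0.1348]
orientation: [-3.14, -0.001, 1.386]
--
ee_pos: [0.4299, -0.0901, 0.151]
orientation: [-3.141, -0.001, 1.386]
--
ee_pos: [0.4299, 0.0066, 0.1672]
orientation: [-3.142, -0.001, 1.387]
--
ee_pos: [0.4298, 0.1034, 0.1832]
orientation: [3.142, -0.001, 1.387]
--
ee_pos: [0.4296, 0.2002, 0.1992]
orientation: [3.142, -0.001, 1.387]
--
ee_pos: [0.4322, 0.2956, 0.1981]
orientation: [-3.141, -0.001, 2.648]
--
ee_pos: [0.4324, 0.2957, 0.1986]
orientation: [-3.141, -0.0, 2.987]
screws [ 0.43079743 -0.28714154  0.012     ] -10.48192690156283 0.18010334131911093
edge -10.605480829568076 0.19453189281790662 [ 0.44803384 -0.19921177  0.012     ]
```

View pics/w9.png

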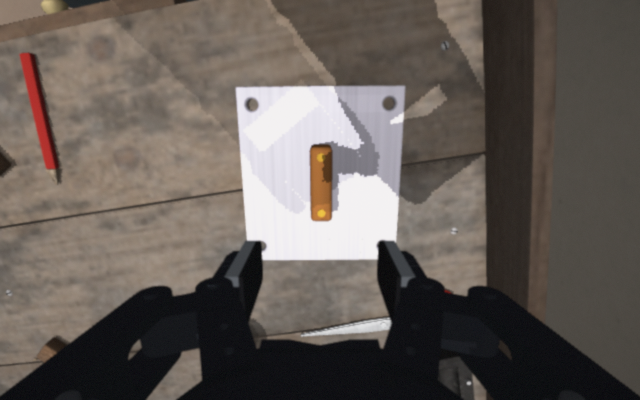

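The plate is seen with its near holes at (251,104) and (389,103) and its grip from (320,145) to (321,221), squarely between the fingers.

```bash
python3 - <<'E'
from h import *
i=dict(np.load("pics/w9.npz"));p=cv2.imread("pics/w9.png");hsv=cv2.cvtColor(p,cv2.COLOR_BGR2HSV);g=hsv[:,:,2]
H=[]
for x,y in [(251,104),(389,103)]:
    m=(g[y-10:y+11,x-10:x+11]<110).astype(np.uint8);M=cv2.moments(m,True);H.append((x-10+M['m10']/M['m00'],y-10+M['m01']/M['m00']));print(H[-1],M['m00'])
A=onplane(i,H,.008);e=A[1]-A[0];yaw=np.arctan2(-e[0],e[1]);print(A,np.linalg.norm(e),np.degrees(yaw));X=np.array([np.cos(yaw),np.sin(yaw)])
print("centre holes",A.mean(0)[:2]+.078*X)
w=((g>140)&(hsv[:,:,1]<60));C=onplane(i,[(236,87),(405,86),(398,260),(245,260)],.008);print("corners",C.mean(0),[np.linalg.norm(C[k]-C[(k+1)%4]).round(4) for k in range(4)])
f=C[2]+C[3]-C[0]-C[1];print("yaw c",np.degrees(np.arctan2(f[1],f[0])),[np.degrees(np.arctan2(*(C[b]-C[a])[[1,0]])).round(2) for a,b in((0,3),(1,2))])
o=(hsv[:,:,1]>110);print("grip",rect(i,o,.04,(300,135,342,235)))
c=A.mean(0)[:2]+.078*X
print(delta([c[0],c[1],.012],[np.pi,0,yaw+np.pi]))
E
```

```text
(248.2058823529412, 103.5) 34.0
(388.824, 103.016) 125.0
[[0.34547835 0.23732319 0.008     ]
 [0.3668744  0.37832449 0.008     ]] 0.1426154250804045 -8.628445674442625
centre holes [0.43329358 0.29612179]
corners [0.43462978 0.29836253 0.008     ] [np.float64(0.1694), np.float64(0.191), np.float64(0.1776), np.float64(0.19)]
yaw c -8.404806861501354 [np.float64(-9.64), np.float64(-7.17)]
grip (array([431.5, 298.5,  74. ,  19.3]), -9.2)
[-9.000e-03  6.000e-03  1.866e+00 -0.000e+00 -0.000e+00 -1.000e-03]
```

```bash
python3 -m crank '[-0.01,0,0.4,0,0,0,0.3,-0.01,0,0.8,0,0,0,0.3,-0.01,0,0.95,0,0,0,0.3,-0.01,0,0.95,0,0,0,0.3]' && python3 -m crank '[0,0,0.3,0,0,0,0.3,0,0,0.6,0,0,0,0.3,0,0,0.8,0,0,0,0.3,0,0,0.9,0,0,0,0.3,0,0,0.9,0,0,0,0.3]' && python3 -m crank '[0,0,0,0,0,0,-1,0,0,0,0,0,0,-1,0,0,0,0,0,0,-1,0,0,0,0,0,0,-1,0,0,0,0,0,0,-1,0,0,0,0,0,0,-1,0,0,0,0,0,0,-1]' 90
python3 - <<'E'
from h import *
s=ctrl.sense();print(s['ee_pos'],s['orientation'],s['gripper_width'],s['contact_force'],s['wrist_torque'])
E
```

```text
t: 21.8
ee_pos: [0.4318, 0.2946, 0.1002]
orientation: [-3.137, -0.005, 2.989]
contact_force: [-0.3, -0.5, -0.3]
gripper_width: 0.0556
gripper_force: 0.0
t: 22.22
ee_pos: [0.4333, 0.2955, 0.0133]
orientation: [-3.141, -0.001, 2.991]
contact_force: [-0.8, 0.2, -0.1]
gripper_width: 0.0556
gripper_force: 0.0
t: 22.8
ee_pos: [0.4344, 0.2962, 0.0159]
orientation: [3.14, 0.002, 2.993]
contact_force: [-1.4, -1.1, 10.2]
gripper_width: 0.0202
gripper_force: 89.4
[0.43439883 0.29622895 0.01592402] [3.13964466e+00 2.39151063e-03 2.99313285e+00] 0.02021852652597603 [-1.40390876 -1.05618563 10.20503638] [-0.19478784  0.32039621  0.02039762]
```

```bash
python3 -m crank '[0,0,-0.1,0,0,0,-1,0,0,-0.3,0,0,0,-1,0,0,-0.6,0,0,0,-1,0,0,-0.9,0,0,0,-1,0,0,-1,0,0,0,-1,0,0,-1,0,0,0,-1,0,0,-1,0,0,0,-1]'
python3 - <<'E'
from h import *
s=ctrl.sense();i=ctrl.camera_info("wrist");p,d=ctrl.snapshot("wrist");cv2.imwrite("pics/w10.png",p[:,:,::-1]);np.savez("pics/w10.npz",d=d,**i)
print(s['ee_pos'],s['orientation'],s['gripper_width'],s['contact_force'],s['wrist_torque'])
T=Ro.from_euler('xyz',s['orientation'])
# expected: plate top sits 13-ish mm beneath the TCP-referenced height at grasp
ztop=.008+s['ee_pos'][2]-.0150
g=cv2.cvtColor(p,cv2.COLOR_RGB2GRAY);yaw=s['orientation'][2]-np.pi
for hx,hy in [(-.078,-.07),(-.078,.07),(.078,-.07),(.078,.07)]:
    P=s['ee_pos'][:2]+np.array([np.cos(yaw)*hx-np.sin(yaw)*hy,np.sin(yaw)*hx+np.cos(yaw)*hy])
    u,v=proj(i,[[*P,ztop]])[0]; print("pred",u.round(1),v.round(1))
    x,y=int(u),int(v);w=g[max(y-24,0):y+25,x-24:x+25]
    if w.size==0: continue
    th,m=cv2.threshold(w,0,255,cv2.THRESH_BINARY_INV+cv2.THRESH_OTSU)
    n,l,st,ct=cv2.connectedComponentsWithStats(m);print([(st[k].tolist(),(ct[k]+[x-24,max(y-24,0)]).round(1).tolist()) for k in range(1,n) if st[k,4]>30],th)
E
```

```text
t: 23.38
ee_pos: [0.4332, 0.2955, 0.1136]
orientation: [3.142, 0.0, 2.993]
contact_force: [-0.2, 0.2, -4.4]
gripper_width: 0.0204
gripper_force: 88.9
[0.43323087 0.29550442 0.11358098] [3.14154871e+00 5.85894328e-05 2.99330162e+00] 0.02037884369233784 [-0.23817704  0.20556307 -4.38440559] [ 0.00255328 -0.05904123  0.00357021]
pred 162.1 90.6
[([12, 7, 32, 34, 825], [165.3, 89.4])] 154.0
pred 471.4 90.7
[([10, 6, 32, 34, 845], [472.4, 88.5])] 115.0
pred 198.4 371.0
[([0, 0, 49, 49, 2294], [197.7, 371.4])] 78.0
pred 436.2 371.1
[([0, 0, 49, 49, 2292], [436.3, 371.3])] 76.0
```

```bash
python3 - <<'E'
from h import *
s=ctrl.sense();i=dict(np.load("pics/w10.npz"))
H=[(165.6,89.7),(472.7,88.8)]
for dz in (0,.001,.002):
    A=onplane(i,H,.008+s['ee_pos'][2]-.015-dz);e=A[1]-A[0];yaw=np.arctan2(-e[0],e[1]);c=A.mean(0)[:2]+.078*np.array([np.cos(yaw),np.sin(yaw)])
    T=Ro.from_euler('xyz',s['orientation']);off=T.inv().apply(np.r_[c-s['ee_pos'][:2],0])
    print(dz,np.linalg.norm(e),np.degrees(yaw),c,off)
# goal: plate yaw -10.5, centre .431,-.2867
y=np.radians(-10.5);ry=(s['orientation'][2]-yaw)+y;R=Ro.from_euler('xyz',[np.pi,0,ry])
g=np.array([.431,-.2867,.135])-R.apply(np.r_[off[:2],0]);print(g,np.degrees(ry),delta(g,[np.pi,0,ry]))
E
```

```text
0 0.13974402787214021 -8.312138575216409 [0.43277351 0.29690988] [ 3.41790960e-04  1.61013268e-03 -1.35671659e-06]
0.001 0.14067687705597876 -8.312138575216391 [0.43270518 0.29691964] [ 4.10813969e-04  1.60969070e-03 -1.25874444e-06]
0.002 0.14160972623981735 -8.312138575216393 [0.43263685 0.2969294 ] [ 4.79836979e-04  1.60924872e-03 -1.16077229e-06]
[ 0.43117318 -0.28837031  0.135     ] 169.31618165765616 [-0.845 -5.775 -0.218 -0.    -0.     0.012]
```

```bash
{ python3 -m crank '[-0.07,-0.4,-0.1,0,0,0,-1,-0.14,-0.8,-0.22,0,0,0,-1,-0.14,-0.95,-0.22,0,0,0,-1]' && python3 -m crank '[-0.14,-0.95,0,0,0,0,-1,-0.14,-0.95,0,0,0,0,-1,-0.14,-0.95,0,0,0,0,-1]' && python3 -m crank '[-0.14,-0.95,0,0,0,0,-1,-0.14,-0.95,0,0,0,0,-1,-0.14,-0.95,0,0,0,0,-1]' && python3 -m crank '[-0.14,-0.95,0,0,0,0,-1,-0.14,-0.95,0,0,0,0,-1,-0.14,-0.95,0,0,0,0,-1]' && python3 -m crank '[-0.14,-0.95,0,0,0,0,-1,-0.14,-0.95,0,0,0,0,-1,-0.14,-0.95,0,0,0,0,-1]' && python3 -m crank '[-0.08,-0.4,0,0,0,0.006,-1,-0.14,-0.7,0,0,0,0.012,-1,-0.14,-0.9,0,0,0,0.012,-1,-0.145,-1,0,0,0,0.012,-1,-0.145,-1,0,0,0,0.012,-1,-0.145,-1,0,0,0,0.012,-1,-0.145,-1,0,0,0,0.012,-1]'; } | grep -A2 ee_pos
python3 - <<'E'
from h import *
s=ctrl.sense();print(s['ee_pos'],np.degrees(s['orientation']),s['gripper_width'])
print(delta([.4312,-.2882,.085],[np.pi,0,np.radians(169.32)]))
E
```

```text
ee_pos: [0.4331, 0.1966, 0.1355]
orientation: [-3.14, -0.001, 2.993]
contact_force: [0.1, 0.5, -2.9]
--
ee_pos: [0.4319, 0.0998, 0.1342]
orientation: [-3.14, -0.003, 2.992]
contact_force: [0.0, 0.9, -3.8]
--
ee_pos: [0.4318, 0.0039, 0.1343]
orientation: [-3.141, -0.003, 2.991]
contact_force: [-0.1, 0.3, -3.7]
--
ee_pos: [0.4318, -0.0922, 0.1344]
orientation: [-3.141, -0.002, 2.991]
contact_force: [-0.0, 1.1, -3.2]
--
ee_pos: [0.4317, -0.1883, 0.1343]
orientation: [-3.142, -0.002, 2.991]
contact_force: [-0.2, 0.2, -3.1]
--
ee_pos: [0.4321, -0.2844, 0.1352]
orientation: [3.141, -0.001, 2.956]
contact_force: [0.3, -0.3, -2.5]
[ 0.43210115 -0.28435674  0.13520338] [ 1.79950841e+02 -7.20385138e-02  1.69394044e+02] 0.02041515809660652
[ 0.001 -0.04   0.502  0.    -0.     0.   ]
```

```bash
python3 -m crank '[0,-0.04,0.2,0,0,0,-1,0,-0.04,0.35,0,0,0,-1,0,-0.04,0.5,0,0,0,-1,0,-0.04,0.5,0,0,0,-1,0,-0.04,0.5,0,0,0,-1]'
python3 - <<'E'
from h import *
s=ctrl.sense();i=ctrl.camera_info("wrist");p,d=ctrl.snapshot("wrist");np.savez("pics/w11.npz",d=d,**i)
print(s['ee_pos'],np.degrees(s['orientation']))
q=p[:,:,::-1].copy();cv2.imwrite("pics/w11.png",q)
f=lambda x,y:cv2.resize(q[y-40:y+40,x-50:x+50],(400,320),interpolation=cv2.INTER_CUBIC)
cv2.imwrite("pics/c2.png",np.hstack([f(165,90),f(472,90)]))
y=np.radians(-10.5);O=np.array([.431,-.2866])
for hy in(-.07,.07):
    P=O+[np.cos(y)*-.078-np.sin(y)*hy,np.sin(y)*-.078+np.cos(y)*hy];print(proj(i,[[*P,.06]]))
E
```

```text
t: 25.68
ee_pos: [0.4315, -0.2885, 0.0858]
orientation: [3.141, -0.001, 2.957]
contact_force: [0.0, -0.8, -3.1]
gripper_width: 0.0204
gripper_force: 90.8
[ 0.43146008 -0.28846846  0.08575602] [ 1.79960327e+02 -6.78513682e-02  1.69413685e+02]
[[182.79900402  91.66212635]]
[[457.58946467  91.38198009]]
```

View pics/c2.png

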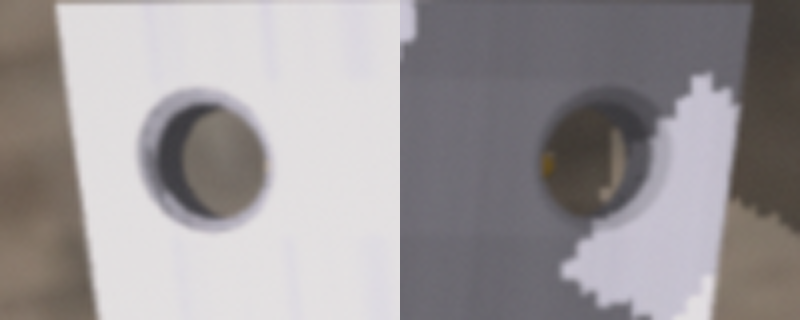

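The crop shows both near holes centred symmetrically, with a brass tip just visible at each hole's inner edge. The tips are at picture (182,91) and (459,91), against predictions of (183,92) and (458,91), so the plate is aligned to within about 1 mm. I'll make a small correction and lower it gently.

```bash
python3 -m crank '[0.005,0.006,0,0,0,0,-1,0.005,0.006,0.05,0,0,0,-1,0.005,0.006,0.1,0,0,0,-1,0.005,0.006,0.15,0,0,0,-1,0.005,0.006,0.2,0,0,0,-1,0.005,0.006,0.24,0,0,0,-1,0.005,0.006,0.24,0,0,0,-1]' && python3 -m crank '[0,0,0.04,0,0,0,-1,0,0,0.07,0,0,0,-1,0,0,0.1,0,0,0,-1,0,0,0.1,0,0,0,-1]'
```

```text
t: 26.32
ee_pos: [0.4307, -0.2885, 0.0608]
orientation: [3.141, -0.001, 2.956]
contact_force: [0.3, 0.6, -4.5]
gripper_width: 0.0201
gripper_force: 90.8
t: 26.65
ee_pos: [0.4308, -0.2886, 0.0513]
orientation: [3.141, -0.001, 2.956]
contact_force: [-0.5, 0.1, -4.0]
gripper_width: 0.0204
gripper_force: 90.8
```

```bash
python3 -m crank '[0,0,0.01,0,0,0,-1,0,0,0.02,0,0,0,-1,0,0,0.02,0,0,0,-1]' && python3 -m crank '[0,0,0.01,0,0,0,-1,0,0,0.01,0,0,0,-1]' && python3 -m crank '[0,0,0.01,0,0,0,-1,0,0,0.01,0,0,0,-1]'
```

```text
t: 26.9
ee_pos: [0.431, -0.2888, 0.0499]
orientation: [-3.142, 0.0, 2.956]
contact_force: [0.2, 0.7, -4.2]
gripper_width: 0.0204
gripper_force: 90.8
t: 27.07
ee_pos: [0.431, -0.2887, 0.0489]
orientation: [-3.142, -0.0, 2.956]
contact_force: [-0.7, 0.2, -3.4]
gripper_width: 0.0204
gripper_force: 90.8
t: 27.23
ee_pos: [0.431, -0.2888, 0.0478]
orientation: [3.142, -0.0, 2.956]
contact_force: [-0.6, 0.9, -4.5]
gripper_width: 0.0206
gripper_force: 90.8
```

```bash
python3 -m crank '[0,0,0.005,0,0,0,-1,0,0,0.01,0,0,0,-1,0,0,0.01,0,0,0,-1]' && python3 -m crank '[0,0,0.005,0,0,0,-1,0,0,0.01,0,0,0,-1,0,0,0.01,0,0,0,-1]'
```

```text
t: 27.48
ee_pos: [0.4311, -0.2889, 0.0474]
orientation: [-3.141, 0.0, 2.956]
contact_force: [-3.7, 0.4, 5.3]
gripper_width: 0.0204
gripper_force: 92.2
t: 27.73
ee_pos: [0.4311, -0.2891, 0.0473]
orientation: [-3.141, 0.0, 2.955]
contact_force: [-9.1, 1.8, 16.3]
gripper_width: 0.0206
gripper_force: 93.8
```

Contact came at the expected height. I'll ease off, open and rise.

```bash
python3 -m crank '[0,0,-0.012,0,0,0,-1,0,0,-0.012,0,0,0,-1]' && python3 -m crank '[0,0,0,0,0,0,-0.2,0,0,0,0,0,0,0,0,0,0,0,0,0,0.2,0,0,0,0,0,0,0.2]' && python3 -m crank '[0,0,-0.2,0,0,0,0.2,0,0,-0.5,0,0,0,0.2,0,0,-1,0,0,0,0.2,0,0,-1,0,0,0,0.2]' && python3 -m crank '[0.3,0,-0.9,0,0,0,0.2,0.3,0,-0.9,0,0,0,0.2,0.3,0,-0.9,0,0,0,0.2,0.3,0,-0.9,0,0,0,0.2]'
python3 - <<'E'
from h import *
i=ctrl.camera_info("wrist");p,d=ctrl.snapshot("wrist");cv2.imwrite("pics/w12.png",p[:,:,::-1]);np.savez("pics/w12.npz",d=d,**i)
hsv=cv2.cvtColor(p,cv2.COLOR_RGB2HSV)
vv,uu=np.mgrid[0:400:2,0:640:2];px=np.c_[uu.ravel(),vv.ravel()]
u=cv2.undistortPoints(np.float64(px).reshape(-1,1,2),K(i),i['distortion']).reshape(-1,2);dd=d[vv,uu].ravel()
W=((np.c_[u,np.ones(len(u))]*dd[:,None])-i['tvec'])@cv2.Rodrigues(i['rvec'])[0]
y=np.radians(-10.5);L=(W[:,:2]-[.431,-.2866])@np.array([[np.cos(y),-np.sin(y)],[np.sin(y),np.cos(y)]])
for sx in(-1,1):
  for sy in(-1,1):
    m=(dd>0)&(abs(L[:,0]-sx*.05)<.02)&(abs(L[:,1]-sy*.055)<.012);print(sx,sy,m.sum(),np.median(W[m,2]) if m.any() else None)
    m=(dd>0)&(abs(L[:,0]-sx*.078)<.004)&(abs(L[:,1]-sy*.07)<.004);print("  post max z",np.percentile(W[m,2],[50,95]) if m.any() else None)
# plate/top compare of cup, bottle, before/after
t,_=ctrl.snapshot("top");cv2.imwrite("pics/t1.png",t[:,:,::-1]);t0=cv2.imread("pics/top0.png")
df=cv2.absdiff(t0,t[:,:,::-1].copy()).max(2)
for n,(a,b,c,e) in dict(cup=(244,163,274,194),bottle=(345,136,372,162)).items(): print(n,df[b:e,a:c].mean())
E
```

```text
t: 27.9
ee_pos: [0.4312, -0.289, 0.0475]
orientation: [-3.141, 0.001, 2.956]
contact_force: [-2.8, -0.7, 4.6]
gripper_width: 0.0203
gripper_force: 92.0
t: 28.23
ee_pos: [0.4311, -0.2888, 0.0471]
orientation: [-3.142, 0.0, 2.956]
contact_force: [-0.1, -0.5, -0.1]
gripper_width: 0.0512
gripper_force: 0.0
t: 28.57
ee_pos: [0.4327, -0.29, 0.1529]
orientation: [-3.138, 0.007, 2.956]
contact_force: [0.7, 0.3, 1.5]
gripper_width: 0.051
gripper_force: 0.0
t: 28.9
ee_pos: [0.4019, -0.2839, 0.2406]
orientation: [-3.138, 0.006, 2.955]
contact_force: [-0.3, -0.6, -0.2]
gripper_width: 0.0512
gripper_force: 0.0
-1 -1 2558 0.3165784169483433
  post max z [0.05128778 0.0587292 ]
-1 1 2461 0.31706952647007347
  post max z [0.0486101  0.05814144]
1 -1 152 0.038077354741963804
  post max z None
1 1 143 0.03908033302352109
  post max z None
cup 9.26989247311828
bottle 8.753561253561253
```

```bash
python3 - <<'E'
from h import *
i=dict(np.load("pics/w12.npz"));d=i['d']
vv,uu=np.mgrid[0:400,0:640];px=np.c_[uu.ravel(),vv.ravel()]
u=cv2.undistortPoints(np.float64(px).reshape(-1,1,2),K(i),i['distortion']).reshape(-1,2);dd=d[vv,uu].ravel()
W=((np.c_[u,np.ones(len(u))]*dd[:,None])-i['tvec'])@cv2.Rodrigues(i['rvec'])[0]
y=np.radians(-10.5);L=(W[:,:2]-[.431,-.2866])@np.array([[np.cos(y),-np.sin(y)],[np.sin(y),np.cos(y)]])
k=(dd>0)&(W[:,2]<.1)
for sx in(-1,1):
  for sy in(-1,1):
    m=k&(abs(L[:,0]-sx*.05)<.02)&(abs(L[:,1]-sy*.055)<.012);print(sx,sy,m.sum(),np.median(W[m,2]).round(4))
m=k&(W[:,2]>.034)&(W[:,2]<.046)&(abs(L)<.12).all(1);print("plate extent",np.percentile(L[m],[.5,99.5],axis=0))
t0=cv2.imread("pics/top0.png",0);t1=cv2.imread("pics/t1.png",0)
for n,(a,b,c,e) in dict(cup=(244,163,274,194),bottle=(345,136,372,162)).items():
    r=cv2.matchTemplate(t1[b-8:e+8,a-8:c+8],t0[b:e,a:c],cv2.TM_CCOEFF_NORMED);_,v,_,l=cv2.minMaxLoc(r);print(n,v,l[0]-8,l[1]-8)
E
```

```text
-1 -1 792 0.038
-1 1 797 0.0391
1 -1 621 0.038
1 1 560 0.0391
plate extent [[-0.09434508 -0.08550885]
 [ 0.09388907  0.0831449 ]]
cup 0.9992125630378723 0 0
bottle 0.9991070628166199 0 0
```

The plate sits evenly on the cigars, with 1 mm of tilt because they are 20 and 19 mm thick. The posts come through it, and the cup and bottle have not moved.

```bash
python3 -c "
from rig import ctrl
print(ctrl.job_done())"
```

```text
the job is handed in; nothing more can be done
None
```

I loaded the press in the order asked and handed it in after about 29 s of robot time: both cigars in their lanes, the block on the green mark, and the plate over the posts resting on the cigars; the cup and bottle have not moved, and the chosen (leftmost) block measured about 45 x 28 mm, not the listed 50 x 37.

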